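# Level an inspection stage by touch

## Task

The round aluminium inspection stage has been knocked out of level on its stiff ball head. Take the height probe from its stand, touch its tip lightly around the stage's face to find where the face is high, press that side down with the probe tip until the face is level to within a degree - gently, never with more than 25 N, and without letting the gripper touch the face - then put the probe back upright and fully home in its stand. Leave everything else on the bench alone.

Things in the scene. Friction and masses are not known exactly. Their poses are not given: they have to be found in the camera images.
- stage_centre (a point): Middle of the round inspection stage's face as it is when level, 120 mm above the bench. The stage is an aluminium plate (stage_plate) 180 mm in diameter, 8 mm thick. It starts tilted 0.05 to 0.075 rad (edge 4.5 to 6.8 mm high on one side, as much low on the opposite one) towards an unknown side. This point and its axes belong to the foot and do not show the plate's tilt.
- stage_ball (a point): Centre of the ball that the stage tilts on, 36 mm below the middle of the face, so the middle keeps its height. The ball is clamped to a drag of 0.75 N m: it stays as it is left, and can be tilted any way, past level too. 75 mm from the middle it takes about 10 N downward to move it; lighter touches do not, and nearer the middle it takes more.
- stage_base: The stage's fixed round steel foot, 124 mm in diameter and 16 mm high, with a column and the ball's socket with its black clamp knob. Origin at the middle of its underside.
- probe_grip (a point): The height probe, a loose 112 mm hand tool of about 0.12 kg; this point is half-way up its black round grip (18 mm in diameter, 64 mm long), 80 mm above the tip. z points from tip to grip. Below the grip: a collar 24 mm in diameter, 6 mm thick, its underside 42 mm above the tip, then a thin steel stylus. It starts upright in its stand, stylus down.
- probe_tip (a point): The lowest point of the probe's 8 mm white ball tip; z points along the probe from tip to grip.
- stand_mouth (a point): Centre of the hole in the upper face of the probe's stand, a dark steel block 64 x 64 mm and 50 mm high, fixed to the bench. The hole is vertical, 15 mm in diameter, and goes through. With the probe fully home its collar sits on the block and its tip is 42 mm below this point.
- board: loose green circuit board, 100 x 80 mm, bystander; to be left alone; origin at the middle of its underside
- tweezers: steel tweezers lying on the mat, 145 mm long, bystander; to be left alone; origin at the middle of its underside
- solder_spool: reel of solder wire standing on end, 52 mm diameter, 52 mm high, bystander; to be left alone; origin at the middle of its underside
- parts_bin: open plastic bin 75 x 75 x 40 mm, bystander; to be left alone; origin at the middle of its underside
- jar: black cup, 56 mm diameter, 55 mm high, bystander; to be left alone; origin at the middle of its underside
- screwdriver: screwdriver lying on the mat, bystander; to be left alone; origin at the middle of its underside
- marker: marker pen lying on the mat, 135 mm long, bystander; to be left alone; origin at the middle of its underside

How it is judged:
By the outcome, as a careful person would: the job done as asked, in the order asked, and still so for the second after the job is handed in, with the robot touching nothing.
It also fails if it takes over 59 s, if anything falls off the work surface, if the arm or the gripper's body presses on something with over 40 N, if the wrist force passes 120 N, or if a joint passes its speed limit or range.

## Robot

A 6-joint arm with a two-finger parallel gripper is mounted at the origin on the work surface. World frame = base frame: x ahead of the robot, y to its left, z up, the work surface at z = 0. Lengths are in m, angles in rad, forces in N, time in s.
With the tool pointing down it reaches from about 0.275 to 0.825 m from the base axis. Payload 5.2 kg.
Tool frame: the origin (TCP) lies midway between the tips of the shut fingers; the grasp point (between the pads) lies behind it (bot.pinch_z is the z of the grasp point in the tool frame, in m); z points along the fingers, x is the direction in which the jaws open and shut, and the axes are right-handed (so a half turn about z gives the same grasp; the last joint's range is limited). The gripper opens to 93 mm and grips with 3 to 60 N. Pads are 15 mm wide; open, the fingers measure 128 mm over their backs; the gripper's body (75 mm by 188 mm) begins 65 mm behind the grasp point.
Start: joints at [-1.505, 0.259, 1.535, -0, 1.348, -0.203], TCP at [0.146, -0.53, 0.219] pointing down, gripper open.
Joint ranges: [-3.14, 3.14], [-0.91, 2.08], [0.19, 2.58], [-1.22, 4.36], [0.22, 2.71], [-3.12, 3.12]. Speed limits (rad/s): [2.57, 2.57, 3.14, 3.14, 3.14, 3.14].

## Interface

Orientations are given as a unit quaternion [x, y, z, w].
In Python, from rig import telemetry, viewer, bot, models gives the robot as it stands. The module is installed in compiled form; this text tells all that it offers.
- The arm moves only by the tool step_arm, never from a script. Its argument "plan" is a list that holds one entry, the list of rows, each a list of 5 numbers: the closure, from -1 (fully open) to 1 (shut), then the shift along the tool's x, y, z in cm, then the turn about the tool's z in rad. In form: [[[grip, tx, ty, tz, turn], ...]]. A call has 1 to 20 rows; each row shifts and turns the commanded pose from where the row before left it, along the tool's axes as they then stand; what a row does not reach is not made up. A row lasts 1/10 s, in which the tool goes at most 50 mm and 8.59 degrees, less where a joint would pass 70% of its speed; a pose out of reach is approached as far as the arm can. A call with a gripper value outside its range is refused whole. The fingers move at their own pace and stop on an object; the grip force is fixed at half the most. Time passes only in rows, so rows that do not move let the fingers close. It gives the time, the measured TCP pose, the force and the opening at its end, in the units of the state.
- telemetry.sense(): the state, without advancing time (a new reading comes with each control period).
- viewer.grab_frame(name): name is "scene" or "top"; returns a dict with "color" (400x640x3 uint8, red, green, blue), "vfov" (degrees; the focal length in pixels is half the picture's height over the tangent of half this angle, whatever the lens; pixels are square), "cx", "cy" (the principal point, pixels), "R" (3x3) and "t" (3): a world point X has camera coordinates R X + t. Camera axes: x right, y down, z forward; pixel columns grow to the right and rows downward; lengths in m; the calibration is good to about 2 mm. A picture is of the moment at which its call begins. There is no depth.
- bot.hand_in(): hands the job in, once; it reports no verdict.
Trained networks look in a picture, given as the dict that the camera call returned (one of the last four; its "shot" number tells which), for a name from the list of things; names that differ only in an ending like _2 or _b are one class to them, and where a whole thing is asked for, a point or a joint stands for the part that bears it (a point fixed in the world has none). Each returns a list of dicts, best first, with "p" (0 to 1); they miss things now and then, are a little off and sometimes report something else, mostly with a low value. They report only what shows in the picture. A call takes as long as a camera call.
- models.recognise(picture, query): "box" ([centre column, centre row, width, height] in pixels, round what is visible of it).
- models.pinpoint(picture, query): "point" ([column, row] in pixels: a listed point, or the origin of a listed thing).
The state is a dict: "t": time; "q": joint angles; "qvel": joint speeds; "effort": joint torques, N m; "tool_pos": TCP position; "tool_rot": TCP orientation; "contact_force": force on the tool from outside, world axes, zero at the start; "moment": the same for the moment, N m; "gripper_width": finger opening in m.
Only numpy, scipy, OpenCV 4.12 (cv2) and the standard library are available. Lean on these libraries where they do the work, as an engineer would, in place of code of your own. Each camera call takes 0.05 s, during which the arm holds its last target.

## Working session

There is one attempt and no reset: what is moved stays moved. The work goes in short steps, Python scripts to look and compute and a tool call to move; the robot and the scene stay as the last step left them, time stands still between calls to the robot, and variables do not carry over. Pictures are saved under pics/ and viewed, and the job is handed in when it is done.

Besides the shell and the picture viewer there is one more tool, called after ">>>" by a JSON object that holds its "op" and its "data". step_arm: Moves the arm, as the interface text tells. Its arguments: {"type":"object","properties":{"plan":{"type":"array"}},"required":["plan"]}

```bash
mkdir -p pics
cat > h.py <<'E'
import numpy as np, cv2
from rig import telemetry, viewer, bot, models
def K(p):
    f=200/np.tan(np.radians(p["vfov"])/2); return f,p["cx"],p["cy"]
def ray(p,px):
    f,cx,cy=K(p); d=np.array([(px[0]-cx)/f,(px[1]-cy)/f,1.]); R=np.array(p["R"]);t=np.array(p["t"])
    d=R.T@d; return -R.T@t, d/np.linalg.norm(d)
def tri(p1,a,p2,b):
    o1,d1=ray(p1,a);o2,d2=ray(p2,b)
    A=np.stack([d1,-d2],1); s=np.linalg.lstsq(A,o2-o1,rcond=None)[0]
    x1=o1+s[0]*d1;x2=o2+s[1]*d2
    return (x1+x2)/2, np.linalg.norm(x1-x2)
def onz(p,px,z):
    o,d=ray(p,px); return o+d*(z-o[2])/d[2]
def proj(p,X):
    f,cx,cy=K(p); c=np.array(p["R"])@np.array(X)+np.array(p["t"]); return np.array([cx+f*c[0]/c[2],cy+f*c[1]/c[2]])
def save(p,n): cv2.imwrite("pics/"+n+".png",p["color"][:,:,::-1])
E
python3 - <<'E'
from h import *
np.set_printoptions(precision=4,suppress=True)
s=viewer.grab_frame("scene");t=viewer.grab_frame("top")
save(s,"s0");save(t,"t0")
for n in ["stage_centre","stage_ball","stage_base","probe_grip","probe_tip","stand_mouth","board","tweezers","solder_spool","parts_bin","jar","screwdriver","marker"]:
    a=models.pinpoint(s,n);b=models.pinpoint(t,n)
    print(n,[(np.round(x["point"]),round(x["p"],2)) for x in a[:2]],[(np.round(x["point"]),round(x["p"],2)) for x in b[:2]])
    if a and b: print("   ",*tri(s,a[0]["point"],t,b[0]["point"]))
for p in(s,t): print(ray(p,(320,200)))
print(telemetry.sense(),bot.pinch_z)
E
```

```text
stage_centre [(array([261., 152.]), 0.58)] [(array([416., 190.]), 0.76)]
    [ 0.5676 -0.1493  0.1156] 0.011554818100739925
stage_ball [(array([263., 165.]), 0.8), (array([270., 194.]), 0.18)] []
stage_base [(array([260., 154.]), 0.69), (array([268., 192.]), 0.66)] [(array([406., 192.]), 0.93), (array([343., 138.]), 0.62)]
    [ 0.5699 -0.1338  0.1203] 0.03012958976404884
probe_grip [(array([387., 231.]), 0.64)] [(array([268., 209.]), 0.51)]
    [0.5352 0.148  0.0933] 0.0002382135879356158
probe_tip [(array([388., 229.]), 0.51)] []
stand_mouth [(array([384., 247.]), 0.91), (array([263., 168.]), 0.19)] [(array([268., 210.]), 0.67)]
    [0.5365 0.1516 0.0532] 0.0042196088471942814
board [(array([308., 358.]), 0.63), (array([388., 247.]), 0.21)] [(array([252., 111.]), 0.67), (array([257., 292.]), 0.44)]
    [0.7609 0.1906 0.0233] 0.0026746668376514053
tweezers [(array([321., 222.]), 0.74)] [(array([338., 208.]), 0.72)]
    [0.5435 0.0019 0.0057] 0.010771762992800969
solder_spool [(array([265., 266.]), 0.65), (array([267., 195.]), 0.54)] [(array([342., 138.]), 0.64)]
    [ 0.6985 -0.0077
[... 427 characters left out ...]
 [(array([256., 293.]), 0.58)]
    [ 0.3543  0.1928 -0.005 ] 0.0006287036941968586
(array([0.8954, 0.358 , 0.5749]), array([-0.4871, -0.5087, -0.7099]))
(array([0.4892, 0.029 , 0.8335]), array([ 0.0825,  0.0189, -0.9964]))
{'t': 1.4, 'q': array([-1.5048,  0.2586,  1.535 ,  0.    ,  1.348 , -0.2028]), 'qvel': array([-0.0002, -0.0015, -0.    ,  0.0022, -0.0002,  0.0007]), 'effort': array([  0.0001, -43.7201, -28.4304,   0.0718,   0.0314,  -0.    ]), 'tool_pos': array([ 0.1461, -0.5303,  0.2187]), 'tool_rot': array([ 0.7955, -0.606 ,  0.    ,  0.    ]), 'contact_force': array([ 0.5163, -0.3256,  0.4698]), 'moment': array([ 0.0246, -0.0162, -0.0163]), 'gripper_width': 0.0926892860277297} -0.0188
```

View pics/s0.png

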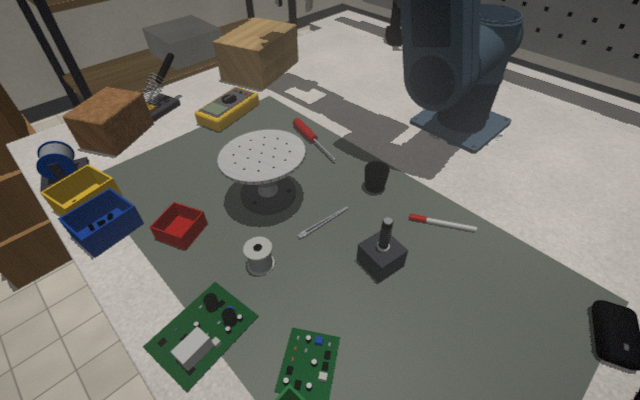

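View pics/t0.png

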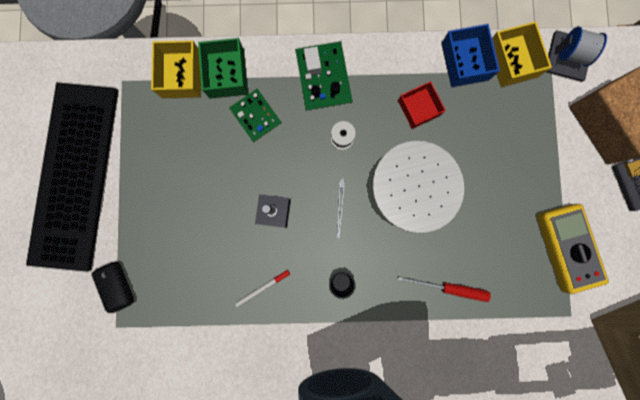

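Run:
```python
from h import *
s=cv2.imread("pics/s0.png");t=cv2.imread("pics/t0.png")
a=cv2.resize(s[200:290,340:440],None,fx=4,fy=4,interpolation=cv2.INTER_CUBIC)
b=cv2.resize(t[170:240,230:310],None,fx=5,fy=5,interpolation=cv2.INTER_CUBIC)
o=np.zeros((360,800,3),np.uint8);o[:360,:400]=a;o[:350,400:800]=b
cv2.imwrite("pics/c0.png",o)
a=cv2.resize(s[120:220,210:320],None,fx=3.6,fy=3.6,interpolation=cv2.INTER_CUBIC)
b=cv2.resize(t[130:240,360:475],None,fx=3.4,fy=3.4,interpolation=cv2.INTER_CUBIC)
o=np.zeros((400,800,3),np.uint8);o[:360,:396]=a;o[:374,400:791]=b
cv2.imwrite("pics/c1.png",o)
```

```text
(no output)
```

View pics/c0.png

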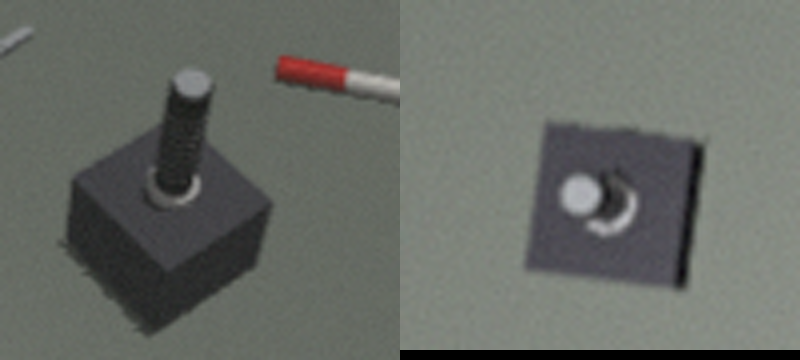

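View pics/c1.png

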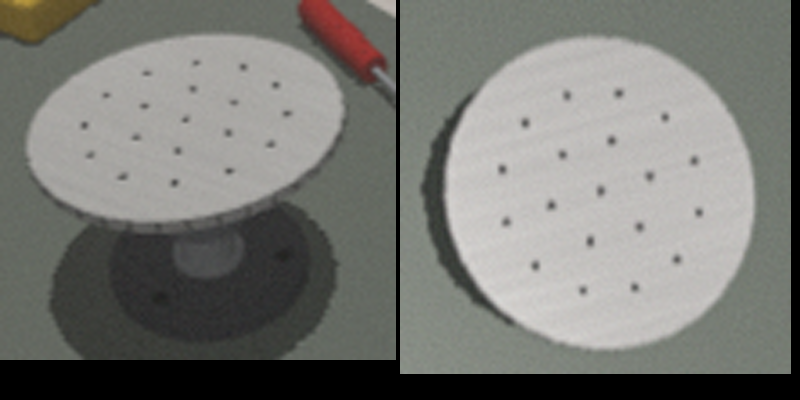

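```bash
cat > plane.py <<'E'
from h import *
def dots(p,c,r):
    g=p["color"].astype(np.float32).mean(2)
    g=cv2.resize(g,None,fx=4,fy=4,interpolation=cv2.INTER_CUBIC)
    bg=cv2.medianBlur(np.clip(g,0,255).astype(np.uint8),31).astype(np.float32)
    d=cv2.GaussianBlur(bg-g,(0,0),2)
    yy,xx=np.mgrid[:g.shape[0],:g.shape[1]]
    m=((xx/4-c[0])/r[0])**2+((yy/4-c[1])/r[1])**2<1
    mask=((d>18)&m).astype(np.uint8)
    n,l,st,ce=cv2.connectedComponentsWithStats(mask)
    out=[]
    for i in range(1,n):
        if st[i,4]<15 or st[i,4]>200: continue
        w=d*(l==i); out.append([((w*xx).sum()/w.sum()+.5)/4-.5,((w*yy).sum()/w.sum()+.5)/4-.5])
    return np.array(out)
def plane(s,t,cs=(260.5,153),ct=(418.5,186.5)):
    a=dots(s,cs,(41,23));b=dots(t,ct,(42,42))
    pa=np.array([onz(s,x,.12)[:2] for x in a]);pb=np.array([onz(t,x,.12)[:2] for x in b])
    off=np.median([pb[np.argmin(np.linalg.norm(pb-x,axis=1))]-x for x in pa],axis=0)*0
    P=[];E=[]
    for i,x in enumerate(pa):
        j=np.argmin(np.linalg.norm(pb-x-off,axis=1))
        if np.linalg.norm(pb[j]-x)<.014:
            X,e=tri(s,a[i],t,b[j]); P.append(X);E.append(e)
    P=np.array(P); c=P.mean(0)
    q=np.linalg.lstsq(np.c_[P[:,:2]-c[:2],np.ones(len(P))],P[:,2],rcond=None)[0]
    r=P[:,2]-np.c_[P[:,:2]-c[:2],np.ones(len(P))]@q
    print(len(a),len(b),"matched",len(P),"centre",c,"slope",q,"res",r.std(),"ray err",np.mean(E))
    print("tilt",np.hypot(*q[:2]),"uphill az",np.degrees(np.arctan2(q[1],q[0])))
    return P,q
E
python3 - <<'E'
from plane import *
np.set_printoptions(precision=4,suppress=True)
s=viewer.grab_frame("scene");t=viewer.grab_frame("top")
P,q=plane(s,t)
o=lambda x,y,f,ox,oy:np.array([(x+.5)/f-.5+ox,(y+.5)/f-.5+oy])
print("probe top",tri(s,o(192,82,4,340,200),t,o(181,195,5,230,170)))
print("collar",tri(s,o(173,186,4,340,200),t,o(208,205,5,230,170)))
# block top corners
sc=[(75,181),(272,206),(167,270)]; tc=[(148,122),(302,138),(285,288),(128,269)]
for c in tc: print("top corner",onz(t,o(*c,5,230,170),.05))
for c in sc: print("scene corner",onz(s,o(*c,4,340,200),.05))
E
```

```text
19 19 matched 19 centre [ 0.5724 -0.1507  0.1179] slope [-0.0129  0.0703  0.1179] res 0.0002282143075084106 ray err 0.0027416844823592405
tilt 0.07144081739778711 uphill az 100.41293945537952
probe top (array([0.535 , 0.1464, 0.1205]), np.float64(0.0023472210038557066))
collar (array([0.5349, 0.1467, 0.0499]), np.float64(0.002308209714749633))
top corner [0.5702 0.1727 0.05  ]
top corner [0.5617 0.1074 0.05  ]
top corner [0.4983 0.1156 0.05  ]
top corner [0.508  0.1818 0.05  ]
scene corner [0.5653 0.1131 0.05  ]
scene corner [0.5129 0.1838 0.05  ]
scene corner [0.573  0.1727 0.05  ]
```

>>> {"op": "step_arm", "data": {"plan": [[[-1,0,0,0,0.135],[-1,0,0,0,0.134],[-1,-4,-2.3,0,0],[-1,-4,-2.3,0,0],[-1,-4,-2.3,0,0],[-1,-4,-2.3,0,0],[-1,-4,-2.3,0,0],[-1,-4,-2.3,0,0],[-1,-4,-2.3,0,0],[-1,-4,-2.3,0,0],[-1,-4,-2.3,0,0],[-1,-4,-2.3,0,0],[-1,-4,-2.3,0,0],[-1,-4,-2.3,0,0],[-1,-4,-2.3,0,0],[-1,-4,-2.3,0,0],[-1,-4,-2.3,0,0],[-1,0,0,0,0]]]}}

```text
t: 3.3
tool_pos: [0.493, 0.0741, 0.2185]
tool_rot: [0.709, -0.705, -0.0, -0.001]
contact_force: [-0.1, 0.2, -0.6]
gripper_width: 0.0931
```

>>> {"op": "step_arm", "data": {"plan": [[[-1,-3.5,-2.1,0,0],[-1,-3.6,-2.1,0,0],[-1,0,0,3,0],[-1,0,0,2,0],[-1,0,0,0,0],[-1,0,0,0,0]]]}}

```text
t: 3.9
tool_pos: [0.5331, 0.1399, 0.1689]
tool_rot: [-0.707, 0.707, 0.0, -0.0]
contact_force: [1.1, -0.0, 0.3]
gripper_width: 0.0933
```

Run:
```python
from h import *
s=viewer.grab_frame("scene");t=viewer.grab_frame("top")
save(s,"s1");save(t,"t1");print(telemetry.sense()["tool_pos"],telemetry.sense()["contact_force"])
a=cv2.resize(s["color"][120:270,320:450],None,fx=3,fy=3)[:,:,::-1]
b=cv2.resize(t["color"][150:270,200:330],None,fx=3,fy=3)[:,:,::-1]
o=np.zeros((450,790,3),np.uint8);o[:,:390]=a;o[:360,400:790]=b
cv2.imwrite("pics/c2.png",o)
```

```text
[0.53404107 0.14006114 0.17014912] [-0.12908909 -0.36226755  0.34550732]
```

View pics/c2.png

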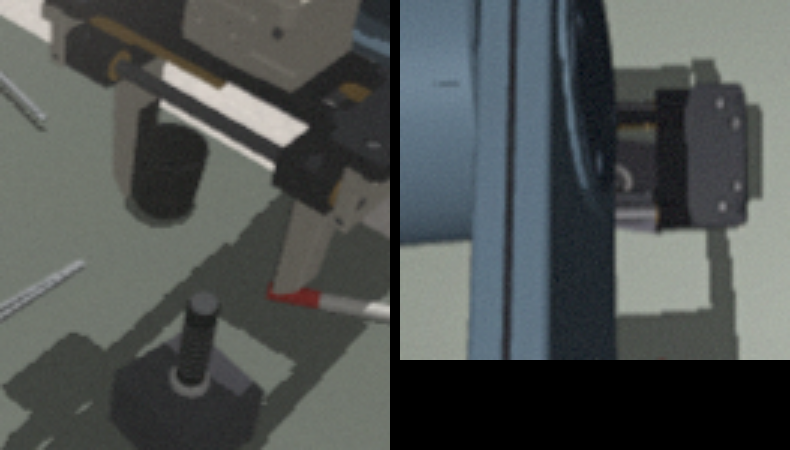

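>>> {"op": "step_arm", "data": {"plan": [[[-1,-0.55,-0.1,3,0],[-1,0,0,3,0],[-1,0,0,2.5,0],[-1,0,0,1.6,0],[-1,0,0,0,0],[-1,0,0,0,0]]]}}

```text
t: 4.6
tool_pos: [0.5351, 0.1459, 0.0689]
tool_rot: [-0.707, 0.707, -0.001, 0.001]
contact_force: [0.3, 0.7, 0.2]
gripper_width: 0.093
```

Run:
```python
from h import *
s=viewer.grab_frame("scene")
save(s,"s2");print(telemetry.sense()["tool_pos"],telemetry.sense()["contact_force"])
a=cv2.resize(s["color"][160:290,320:450],None,fx=4,fy=4,interpolation=cv2.INTER_CUBIC)[:,:,::-1]
cv2.imwrite("pics/c3.png",a)
```

```text
[0.53551506 0.14602911 0.06935984] [0.4810038  0.80198057 0.12245564]
```

View pics/c3.png

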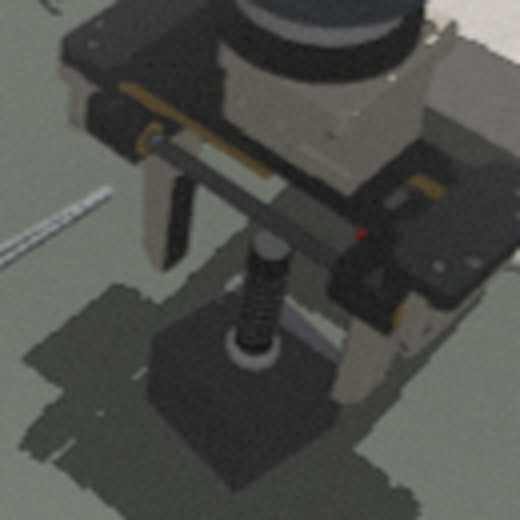

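>>> {"op": "step_arm", "data": {"plan": [[[0.5,0,0,0,0],[1,0,0,0,0],[1,0,0,0,0],[1,0,0,0,0],[1,0,0,0,0],[1,0,0,0,0],[1,0,0,0,0],[1,0,0,0,0],[1,0,0,0,0],[1,0,0,0,0]]]}}

```text
t: 5.65
tool_pos: [0.5343, 0.1462, 0.0676]
tool_rot: [-0.707, 0.707, 0.0, 0.0]
contact_force: [1.0, -0.6, -0.4]
gripper_width: 0.0178
```

>>> {"op": "step_arm", "data": {"plan": [[[1,0,0,-1,0],[1,0,0,-2,0],[1,0,0,-3,0],[1,0,0,-4,0],[1,0,0,-4,0],[1,0,0,-2,0],[1,0,0,0,0],[1,0,0,0,0]]]}}

```text
t: 6.45
tool_pos: [0.5338, 0.1461, 0.2274]
tool_rot: [-0.707, 0.707, 0.0, -0.0]
contact_force: [-0.4, -0.5, -1.8]
gripper_width: 0.0177
```

Run:
```python
from h import *
s=viewer.grab_frame("scene");t=viewer.grab_frame("top")
save(s,"s3");save(t,"t3")
for i in range(3):
  q=telemetry.sense();print(q["tool_pos"],q["contact_force"],q["moment"],q["gripper_width"])
a=cv2.resize(s["color"][80:280,290:460],None,fx=3,fy=3,interpolation=cv2.INTER_CUBIC)[:,:,::-1]
cv2.imwrite("pics/c4.png",a[:600])
```

```text
[0.53300522 0.146063   0.22577784] [-0.27924961 -0.26329311 -1.91946475] [ 0.04693651  0.03467145 -0.00500793] 0.017744478256330794
[0.53300522 0.146063   0.22577784] [-0.27924961 -0.26329311 -1.91946475] [ 0.04693651  0.03467145 -0.00500793] 0.017744478256330794
[0.53300522 0.146063   0.22577784] [-0.27924961 -0.26329311 -1.91946475] [ 0.04693651  0.03467145 -0.00500793] 0.017744478256330794
```

View pics/c4.png

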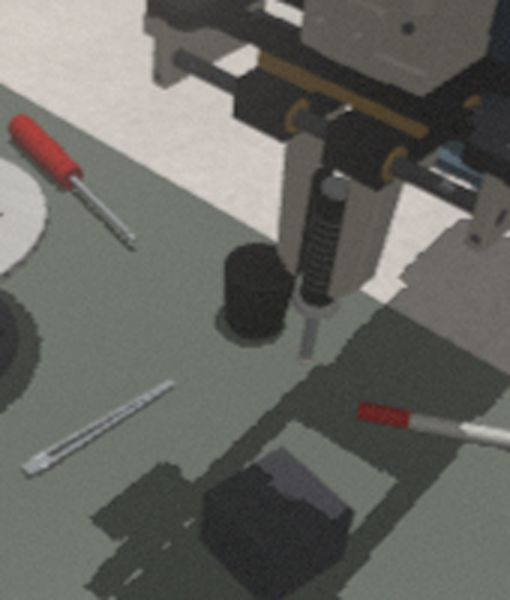

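>>> {"op": "step_arm", "data": {"plan": [[[1,2,-0.4,0,0],[1,4,-0.7,0,0],[1,4,-0.7,0,0],[1,4,-0.7,0,0],[1,4,-0.7,0,0],[1,3,-0.4,0,0],[1,0.9,-0.2,0,0],[1,0,0,2,0],[1,0,0,0.9,0],[1,0,0,0,0],[1,0,0,0,0],[1,0,0,0,0]]]}}

```text
t: 7.75
tool_pos: [0.5725, -0.0722, 0.1993]
tool_rot: [0.707, -0.707, 0.0, -0.0]
contact_force: [-0.5, 0.5, -1.7]
gripper_width: 0.0175
```

Run:
```python
from h import *
s=viewer.grab_frame("scene");t=viewer.grab_frame("top")
save(s,"s4")
for i in range(1):
  q=telemetry.sense();print(q["tool_pos"],q["contact_force"],q["moment"],q["gripper_width"],q["t"])
a=cv2.resize(s["color"][60:230,200:360],None,fx=3.5,fy=3.5,interpolation=cv2.INTER_CUBIC)[:,:,::-1]
cv2.imwrite("pics/c5.png",a[:600])
```

```text
[ 0.57258944 -0.07248217  0.19946877] [-0.16316025 -0.35839823 -0.50449295] [0.01273975 0.08872646 0.03315108] 0.017664812410622587 7.85
```

View pics/c5.png

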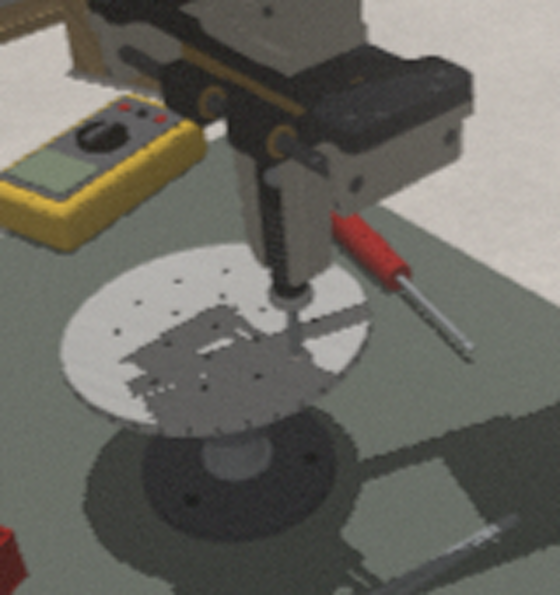

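>>> {"op": "step_arm", "data": {"plan": [[[1,0,0,0.6,0],[1,0,0,0.4,0],[1,0,0,0,0],[1,0,0,0,0]]]}}

```text
t: 8.25
tool_pos: [0.572, -0.0728, 0.1884]
tool_rot: [-0.707, 0.707, 0.0, -0.0]
contact_force: [-0.5, 0.3, -0.5]
gripper_width: 0.0178
```

>>> {"op": "step_arm", "data": {"plan": [[[1,0,0,0.1,0],[1,0,0,0,0]]]}}

```text
t: 8.45
tool_pos: [0.5722, -0.0729, 0.1876]
tool_rot: [-0.707, 0.707, 0.0, 0.0]
contact_force: [0.1, 0.7, -2.3]
gripper_width: 0.0177
```

>>> {"op": "step_arm", "data": {"plan": [[[1,0,0,0.1,0],[1,0,0,0,0]]]}}

```text
t: 8.65
tool_pos: [0.5721, -0.0729, 0.1866]
tool_rot: [-0.707, 0.707, 0.0, -0.0]
contact_force: [0.3, -0.9, -1.9]
gripper_width: 0.0178
```

>>> {"op": "step_arm", "data": {"plan": [[[1,0,0,0.1,0],[1,0,0,0,0]]]}}

```text
t: 8.85
tool_pos: [0.5721, -0.0728, 0.1855]
tool_rot: [-0.707, 0.707, 0.0, -0.0]
contact_force: [0.8, 0.3, -2.1]
gripper_width: 0.0175
```

>>> {"op": "step_arm", "data": {"plan": [[[1,0,0,0.05,0],[1,0,0,0,0]]]}}

```text
t: 9.05
tool_pos: [0.5721, -0.0728, 0.1851]
tool_rot: [-0.707, 0.707, 0.0, -0.0]
contact_force: [0.5, -0.3, -1.3]
gripper_width: 0.0177
```

>>> {"op": "step_arm", "data": {"plan": [[[1,0,0,0.05,0],[1,0,0,0,0]]]}}

```text
t: 9.25
tool_pos: [0.5722, -0.0728, 0.1846]
tool_rot: [-0.707, 0.707, 0.0, 0.0]
contact_force: [-0.6, 0.5, -1.4]
gripper_width: 0.017
```

>>> {"op": "step_arm", "data": {"plan": [[[1,0,0,0.05,0],[1,0,0,0,0]]]}}

```text
t: 9.45
tool_pos: [0.5722, -0.0728, 0.1843]
tool_rot: [-0.707, 0.707, -0.0, 0.0]
contact_force: [0.4, 1.0, -0.1]
gripper_width: 0.0174
```

>>> {"op": "step_arm", "data": {"plan": [[[1,0,0,0.05,0],[1,0,0,0,0]]]}}

```text
t: 9.65
tool_pos: [0.5723, -0.0727, 0.1839]
tool_rot: [-0.707, 0.707, -0.0, 0.0]
contact_force: [0.2, 0.7, 1.4]
gripper_width: 0.0176
```

>>> {"op": "step_arm", "data": {"plan": [[[1,0,0,0,0]]]}}

```text
t: 9.75
tool_pos: [0.5723, -0.0727, 0.1839]
tool_rot: [-0.707, 0.707, -0.0, 0.0]
contact_force: [-0.5, 1.3, 1.3]
gripper_width: 0.0175
```

>>> {"op": "step_arm", "data": {"plan": [[[1,0,0,-0.6,0],[1,2,0,0,0],[1,4,0,0,0],[1,4,0,0,0],[1,4,0,0,0],[1,1,0,0,0],[1,0,0,0.7,0],[1,0,0,0.5,0],[1,0,0,0,0],[1,0,0,0,0]]]}}

```text
t: 10.75
tool_pos: [0.5721, -0.2212, 0.1774]
tool_rot: [0.708, -0.707, -0.001, 0.0]
contact_force: [0.6, 1.2, -0.5]
gripper_width: 0.0176
```

>>> {"op": "step_arm", "data": {"plan": [[[1,0,0,0.1,0],[1,0,0,0,0]]]}}

```text
t: 10.95
tool_pos: [0.5724, -0.2222, 0.1769]
tool_rot: [0.707, -0.707, 0.0, -0.0]
contact_force: [0.3, -0.2, -1.4]
gripper_width: 0.0172
```

>>> {"op": "step_arm", "data": {"plan": [[[1,0,0,0.1,0],[1,0,0,0,0]]]}}

```text
t: 11.15
tool_pos: [0.5722, -0.2227, 0.1756]
tool_rot: [0.707, -0.707, -0.0, 0.0]
contact_force: [-0.4, -0.4, -1.0]
gripper_width: 0.0176
```

>>> {"op": "step_arm", "data": {"plan": [[[1,0,0,0.1,0],[1,0,0,0,0]]]}}

```text
t: 11.35
tool_pos: [0.572, -0.2229, 0.1745]
tool_rot: [-0.707, 0.707, 0.0, -0.0]
contact_force: [-1.1, 0.3, -0.8]
gripper_width: 0.0174
```

>>> {"op": "step_arm", "data": {"plan": [[[1,0,0,0.05,0],[1,0,0,0,0]]]}}

```text
t: 11.55
tool_pos: [0.5721, -0.2229, 0.1741]
tool_rot: [-0.707, 0.707, -0.0, 0.0]
contact_force: [-0.8, 0.4, -0.1]
gripper_width: 0.0171
```

>>> {"op": "step_arm", "data": {"plan": [[[1,0,0,0.05,0],[1,0,0,0,0]]]}}

```text
t: 11.75
tool_pos: [0.5722, -0.223, 0.1738]
tool_rot: [-0.707, 0.707, -0.0, -0.0]
contact_force: [-1.0, -0.5, -0.1]
gripper_width: 0.0176
```

>>> {"op": "step_arm", "data": {"plan": [[[1,0,0,0.05,0],[1,0,0,0,0]]]}}

```text
t: 11.95
tool_pos: [0.5723, -0.223, 0.1735]
tool_rot: [-0.707, 0.707, -0.0, 0.0]
contact_force: [0.2, -0.5, 1.4]
gripper_width: 0.0177
```

>>> {"op": "step_arm", "data": {"plan": [[[1,0,0,-1.3,0],[1,-1.5,-1.5,0,0],[1,-2.5,-2.5,0,0],[1,-2.5,-2.5,0,0],[1,-1,-1,0,0],[1,0,0,0.4,0],[1,0,0,0.2,0],[1,0,0,0,0],[1,0,0,0,0]]]}}

```text
t: 12.85
tool_pos: [0.6463, -0.149, 0.1801]
tool_rot: [-0.706, 0.708, 0.0, -0.0]
contact_force: [0.9, 0.3, -0.5]
gripper_width: 0.0175
```

>>> {"op": "step_arm", "data": {"plan": [[[1,0,0,0.1,0],[1,0,0,0,0]]]}}

```text
t: 13.05
tool_pos: [0.6468, -0.1485, 0.1793]
tool_rot: [-0.707, 0.708, -0.0, -0.0]
contact_force: [0.6, 0.1, -1.9]
gripper_width: 0.0179
```

>>> {"op": "step_arm", "data": {"plan": [[[1,0,0,0.05,0],[1,0,0,0,0]]]}}

```text
t: 13.25
tool_pos: [0.6471, -0.148, 0.1787]
tool_rot: [-0.707, 0.707, -0.0, -0.0]
contact_force: [0.0, 0.3, -1.1]
gripper_width: 0.0175
```

>>> {"op": "step_arm", "data": {"plan": [[[1,0,0,0.05,0],[1,0,0,0,0]]]}}

```text
t: 13.45
tool_pos: [0.6472, -0.1478, 0.1782]
tool_rot: [-0.707, 0.707, -0.0, 0.0]
contact_force: [-0.7, -0.4, -1.2]
gripper_width: 0.0177
```

>>> {"op": "step_arm", "data": {"plan": [[[1,0,0,0.05,0],[1,0,0,0,0]]]}}

```text
t: 13.65
tool_pos: [0.6473, -0.1479, 0.1778]
tool_rot: [-0.707, 0.707, -0.0, 0.0]
contact_force: [-0.6, 0.2, 0.3]
gripper_width: 0.018
```

>>> {"op": "step_arm", "data": {"plan": [[[1,0,0,0.05,0],[1,0,0,0,0]]]}}

```text
t: 13.85
tool_pos: [0.6474, -0.1479, 0.1775]
tool_rot: [-0.707, 0.707, -0.0, 0.0]
contact_force: [-0.3, 0.6, 1.8]
gripper_width: 0.0175
```

>>> {"op": "step_arm", "data": {"plan": [[[1,0,0,0.05,0],[1,0,0,0,0]]]}}

```text
t: 14.05
tool_pos: [0.6475, -0.1479, 0.1771]
tool_rot: [-0.707, 0.707, -0.0, 0.0]
contact_force: [-0.3, 0.4, 2.9]
gripper_width: 0.0177
```

>>> {"op": "step_arm", "data": {"plan": [[[1,0,0,-1.1,0],[1,0,2,0,0],[1,0,4,0,0],[1,0,4,0,0],[1,0,4,0,0],[1,0,1,0,0],[1,0,0,0.5,0],[1,0,0,0.1,0],[1,0,0,0,0],[1,0,0,0,0]]]}}

```text
t: 15.05
tool_pos: [0.4982, -0.1479, 0.1814]
tool_rot: [0.707, -0.707, -0.0, -0.0]
contact_force: [0.2, -0.5, -2.3]
gripper_width: 0.0174
```

>>> {"op": "step_arm", "data": {"plan": [[[1,0,0,0.1,0],[1,0,0,0,0]]]}}

```text
t: 15.25
tool_pos: [0.4978, -0.1479, 0.1805]
tool_rot: [0.707, -0.707, 0.0, -0.0]
contact_force: [0.4, -0.2, -1.2]
gripper_width: 0.0175
```

>>> {"op": "step_arm", "data": {"plan": [[[1,0,0,0.05,0],[1,0,0,0,0]]]}}

```text
t: 15.45
tool_pos: [0.4975, -0.1479, 0.1803]
tool_rot: [-0.707, 0.707, -0.0, 0.0]
contact_force: [0.9, -0.1, -0.2]
gripper_width: 0.0175
```

>>> {"op": "step_arm", "data": {"plan": [[[1,0,0,0.05,0],[1,0,0,0,0]]]}}

```text
t: 15.65
tool_pos: [0.4974, -0.1479, 0.1799]
tool_rot: [-0.707, 0.707, -0.0, 0.0]
contact_force: [0.7, 0.6, 0.8]
gripper_width: 0.0176
```

>>> {"op": "step_arm", "data": {"plan": [[[1,0,0,-1.1,0],[1,-1.3,-1,0,0],[1,-2.5,-2,0,0],[1,-2.5,-2,0,0],[1,-1,-0.9,0,0],[1,0,0,0.4,0],[1,0,0,0.2,0],[1,0,0,0,0],[1,0,0,0,0]]]}}

```text
t: 16.55
tool_pos: [0.5556, -0.0757, 0.1847]
tool_rot: [-0.707, 0.708, 0.0, -0.0]
contact_force: [0.5, 0.4, -1.0]
gripper_width: 0.0173
```

>>> {"op": "step_arm", "data": {"plan": [[[1,0,0,0.1,0],[1,0,0,0.05,0],[1,0,0,0,0]]]}}

```text
t: 16.85
tool_pos: [0.556, -0.0753, 0.1835]
tool_rot: [-0.707, 0.707, -0.0, -0.0]
contact_force: [-0.9, 0.1, 2.6]
gripper_width: 0.0177
```

>>> {"op": "step_arm", "data": {"plan": [[[1,0,0,0.05,0],[1,0,0,0.05,0],[1,0,0,0,0]]]}}

```text
t: 17.15
tool_pos: [0.5563, -0.0749, 0.1827]
tool_rot: [-0.707, 0.707, -0.0, 0.0]
contact_force: [-1.7, 0.4, 5.3]
gripper_width: 0.0172
```

>>> {"op": "step_arm", "data": {"plan": [[[1,0,0,0.05,0],[1,0,0,0.05,0],[1,0,0,0,0]]]}}

```text
t: 17.45
tool_pos: [0.5564, -0.0747, 0.1821]
tool_rot: [-0.707, 0.707, -0.0, 0.0]
contact_force: [-2.4, 1.8, 7.7]
gripper_width: 0.0176
```

>>> {"op": "step_arm", "data": {"plan": [[[1,0,0,0.05,0],[1,0,0,0.05,0],[1,0,0,0,0]]]}}

```text
t: 17.75
tool_pos: [0.5564, -0.0745, 0.1814]
tool_rot: [0.707, -0.707, 0.0, -0.0]
contact_force: [-2.9, 1.3, 9.6]
gripper_width: 0.0174
```

>>> {"op": "step_arm", "data": {"plan": [[[1,0,0,0.05,0],[1,0,0,0.05,0],[1,0,0,0,0]]]}}

```text
t: 18.05
tool_pos: [0.5563, -0.0742, 0.1804]
tool_rot: [0.707, -0.707, 0.0, -0.001]
contact_force: [-3.6, 2.2, 9.8]
gripper_width: 0.0175
```

>>> {"op": "step_arm", "data": {"plan": [[[1,0,0,0.05,0],[1,0,0,0.05,0],[1,0,0,0,0]]]}}

```text
t: 18.35
tool_pos: [0.5562, -0.0738, 0.1794]
tool_rot: [0.707, -0.707, -0.0, -0.001]
contact_force: [-3.8, 3.9, 10.2]
gripper_width: 0.0177
```

>>> {"op": "step_arm", "data": {"plan": [[[1,0,0,0.05,0],[1,0,0,0.05,0],[1,0,0,0,0]]]}}

```text
t: 18.65
tool_pos: [0.5561, -0.0735, 0.1784]
tool_rot: [0.707, -0.707, -0.0, -0.001]
contact_force: [-3.4, 5.0, 12.2]
gripper_width: 0.0175
```

>>> {"op": "step_arm", "data": {"plan": [[[1,0,0,0.05,0],[1,0,0,0.05,0],[1,0,0,0,0]]]}}

```text
t: 18.95
tool_pos: [0.556, -0.0732, 0.1774]
tool_rot: [0.707, -0.707, -0.001, -0.001]
contact_force: [-2.2, 5.5, 10.7]
gripper_width: 0.0177
```

>>> {"op": "step_arm", "data": {"plan": [[[1,0,0,0.05,0],[1,0,0,0,0]]]}}

```text
t: 19.15
tool_pos: [0.556, -0.073, 0.1769]
tool_rot: [0.707, -0.707, -0.001, -0.001]
contact_force: [-3.5, 5.8, 11.1]
gripper_width: 0.0174
```

>>> {"op": "step_arm", "data": {"plan": [[[1,0,0,-0.1,0],[1,0,0,-0.1,0],[1,0,0,0,0]]]}}

```text
t: 19.45
tool_pos: [0.5558, -0.0733, 0.1782]
tool_rot: [0.707, -0.707, -0.001, -0.001]
contact_force: [-2.7, 4.8, 7.6]
gripper_width: 0.0179
```

>>> {"op": "step_arm", "data": {"plan": [[[1,0,0,-0.1,0],[1,0,0,0,0]]]}}

```text
t: 19.65
tool_pos: [0.5559, -0.074, 0.1788]
tool_rot: [0.707, -0.707, -0.001, -0.0]
contact_force: [-2.0, 3.2, 3.8]
gripper_width: 0.0173
```

>>> {"op": "step_arm", "data": {"plan": [[[1,0,0,-0.1,0],[1,0,0,0,0]]]}}

```text
t: 19.85
tool_pos: [0.5563, -0.075, 0.1795]
tool_rot: [-0.707, 0.707, -0.0, -0.0]
contact_force: [-0.1, 1.7, 1.7]
gripper_width: 0.0176
```

>>> {"op": "step_arm", "data": {"plan": [[[1,0,0,-0.3,0],[1,0,0,-0.5,0],[1,0,0,0,0]]]}}

```text
t: 20.15
tool_pos: [0.5568, -0.0754, 0.1883]
tool_rot: [-0.707, 0.707, -0.001, 0.0]
contact_force: [-0.6, -0.9, -1.1]
gripper_width: 0.0177
```

Run:
```python
from h import *
s=viewer.grab_frame("scene");t=viewer.grab_frame("top")
save(s,"s5")
q=telemetry.sense();print(q["tool_pos"],q["contact_force"],q["moment"],q["gripper_width"],q["t"])
a=cv2.resize(s["color"][60:230,200:360],None,fx=3.5,fy=3.5,interpolation=cv2.INTER_CUBIC)[:,:,::-1]
cv2.imwrite("pics/c6.png",a[:600])
```

```text
[ 0.55639607 -0.07513158  0.18780235] [-0.56146998 -0.16024735 -0.59440716] [0.02968231 0.03000169 0.00588316] 0.017648319842894444 20.25
```

View pics/c6.png

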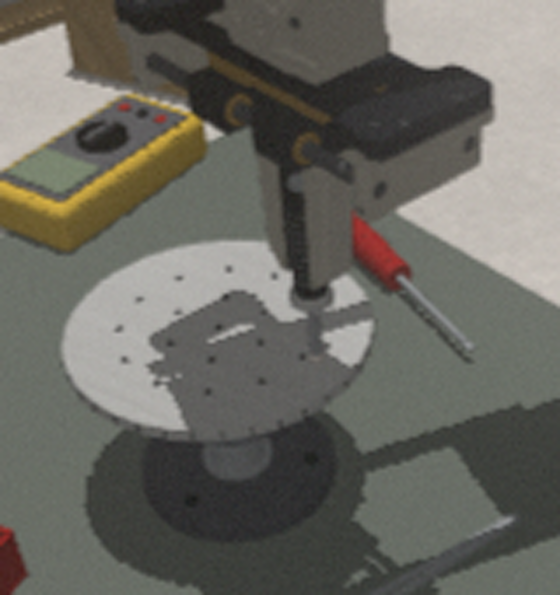

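>>> {"op": "step_arm", "data": {"plan": [[[1,0,0,0.5,0],[1,0,0,0.2,0],[1,0,0,0,0],[1,0,0,0,0]]]}}

```text
t: 20.65
tool_pos: [0.5561, -0.0748, 0.1804]
tool_rot: [-0.707, 0.707, 0.0, -0.0]
contact_force: [0.4, 0.4, -1.9]
gripper_width: 0.0175
```

>>> {"op": "step_arm", "data": {"plan": [[[1,0,0,0.05,0],[1,0,0,0,0]]]}}

```text
t: 20.85
tool_pos: [0.5562, -0.0748, 0.1801]
tool_rot: [-0.707, 0.707, -0.0, -0.0]
contact_force: [0.0, -0.8, -1.9]
gripper_width: 0.0176
```

>>> {"op": "step_arm", "data": {"plan": [[[1,0,0,0.05,0],[1,0,0,0,0]]]}}

```text
t: 21.05
tool_pos: [0.5562, -0.0748, 0.1798]
tool_rot: [-0.707, 0.707, -0.0, 0.0]
contact_force: [-1.0, -0.8, -1.1]
gripper_width: 0.0178
```

>>> {"op": "step_arm", "data": {"plan": [[[1,0,0,0.05,0],[1,0,0,0,0]]]}}

```text
t: 21.25
tool_pos: [0.5563, -0.0747, 0.1794]
tool_rot: [-0.707, 0.707, -0.0, 0.0]
contact_force: [-1.1, 0.9, 1.5]
gripper_width: 0.0175
```

>>> {"op": "step_arm", "data": {"plan": [[[1,0,0,-0.7,0],[1,2,-0.5,0,0],[1,4,-0.9,0,0],[1,4,-0.9,0,0],[1,3.6,-0.7,0,0],[1,1,-0.2,0,0],[1,0,0,0.6,0],[1,0,0,0,0],[1,0,0,0,0]]]}}

```text
t: 22.15
tool_pos: [0.5877, -0.2191, 0.1799]
tool_rot: [0.707, -0.707, -0.001, -0.0]
contact_force: [0.4, 0.2, -0.7]
gripper_width: 0.018
```

>>> {"op": "step_arm", "data": {"plan": [[[1,0,0,0.05,0],[1,0,0,0,0]]]}}

```text
t: 22.35
tool_pos: [0.5882, -0.2197, 0.18]
tool_rot: [0.708, -0.707, 0.0, -0.0]
contact_force: [0.2, -0.3, -0.8]
gripper_width: 0.0176
```

>>> {"op": "step_arm", "data": {"plan": [[[1,0,0,0.05,0],[1,0,0,0,0]]]}}

```text
t: 22.55
tool_pos: [0.5882, -0.2205, 0.1793]
tool_rot: [0.707, -0.707, 0.0, -0.0]
contact_force: [0.5, -0.1, -0.4]
gripper_width: 0.0175
```

>>> {"op": "step_arm", "data": {"plan": [[[1,0,0,0.05,0],[1,0,0,0,0]]]}}

```text
t: 22.75
tool_pos: [0.5882, -0.2208, 0.1787]
tool_rot: [-0.707, 0.707, -0.0, 0.0]
contact_force: [0.6, 0.8, -1.3]
gripper_width: 0.0176
```

>>> {"op": "step_arm", "data": {"plan": [[[1,0,0,0.05,0],[1,0,0,0,0]]]}}

```text
t: 22.95
tool_pos: [0.5882, -0.2209, 0.1783]
tool_rot: [-0.707, 0.707, -0.0, 0.0]
contact_force: [0.6, 0.5, -0.6]
gripper_width: 0.0176
```

>>> {"op": "step_arm", "data": {"plan": [[[1,0,0,0.05,0],[1,0,0,0,0]]]}}

```text
t: 23.15
tool_pos: [0.5883, -0.221, 0.1779]
tool_rot: [-0.707, 0.707, -0.0, 0.0]
contact_force: [0.2, 1.1, 1.3]
gripper_width: 0.0174
```

>>> {"op": "step_arm", "data": {"plan": [[[1,0,0,0.03,0],[1,0,0,0,0]]]}}

```text
t: 23.35
tool_pos: [0.5883, -0.221, 0.1777]
tool_rot: [-0.707, 0.707, -0.0, 0.0]
contact_force: [-0.0, 0.2, 2.1]
gripper_width: 0.0175
```

>>> {"op": "step_arm", "data": {"plan": [[[1,0,0,-0.7,0],[1,-2,0.5,0,0],[1,-4,0.9,0,0],[1,-4,0.9,0,0],[1,-3.6,0.7,0,0],[1,-1,0.2,0,0],[1,0,0,0.3,0],[1,0,0,0,0],[1,0,0,0,0],[1,0,0,0.1,0],[1,0,0,0.1,0],[1,0,0,0.1,0],[1,0,0,0,0]]]}}

```text
t: 24.65
tool_pos: [0.5566, -0.0756, 0.1788]
tool_rot: [-0.707, 0.707, -0.001, 0.0]
contact_force: [0.8, -1.5, 2.8]
gripper_width: 0.0174
```

>>> {"op": "step_arm", "data": {"plan": [[[1,0,0,0.05,0],[1,0,0,0.05,0],[1,0,0,0,0]]]}}

```text
t: 24.95
tool_pos: [0.5565, -0.0752, 0.1779]
tool_rot: [-0.707, 0.707, -0.001, 0.0]
contact_force: [-0.8, -1.3, 5.6]
gripper_width: 0.0176
```

>>> {"op": "step_arm", "data": {"plan": [[[1,0,0,0.05,0],[1,0,0,0.05,0],[1,0,0,0,0]]]}}

```text
t: 25.25
tool_pos: [0.5567, -0.075, 0.1774]
tool_rot: [-0.707, 0.707, -0.001, 0.0]
contact_force: [-1.3, -1.8, 7.3]
gripper_width: 0.0175
```

>>> {"op": "step_arm", "data": {"plan": [[[1,0,0,0.05,0],[1,0,0,0.05,0],[1,0,0,0,0]]]}}

```text
t: 25.55
tool_pos: [0.5567, -0.0748, 0.1766]
tool_rot: [-0.707, 0.707, -0.001, 0.0]
contact_force: [-1.0, -0.8, 8.8]
gripper_width: 0.0177
```

>>> {"op": "step_arm", "data": {"plan": [[[1,0,0,0.05,0],[1,0,0,0,0]]]}}

```text
t: 25.75
tool_pos: [0.5567, -0.0747, 0.1761]
tool_rot: [0.707, -0.707, 0.001, -0.001]
contact_force: [-0.9, 0.4, 8.4]
gripper_width: 0.0175
```

>>> {"op": "step_arm", "data": {"plan": [[[1,0,0,0.03,0],[1,0,0,0,0]]]}}

```text
t: 25.95
tool_pos: [0.5566, -0.0746, 0.1758]
tool_rot: [0.707, -0.707, 0.001, -0.001]
contact_force: [-1.9, -0.3, 9.6]
gripper_width: 0.0174
```

>>> {"op": "step_arm", "data": {"plan": [[[1,0,0,-0.3,0],[1,0,0,-0.4,0],[1,0,0,0,0],[1,0,0,0.2,0],[1,0,0,0.1,0],[1,0,0,0,0],[1,0,0,0,0]]]}}

```text
t: 26.65
tool_pos: [0.5561, -0.0746, 0.1784]
tool_rot: [-0.707, 0.707, 0.0, 0.0]
contact_force: [-0.7, 1.1, 0.6]
gripper_width: 0.0174
```

>>> {"op": "step_arm", "data": {"plan": [[[1,0,0,0.05,0],[1,0,0,0,0]]]}}

```text
t: 26.85
tool_pos: [0.5561, -0.0746, 0.1781]
tool_rot: [-0.707, 0.707, 0.0, 0.0]
contact_force: [-1.0, 1.3, 0.9]
gripper_width: 0.0179
```

>>> {"op": "step_arm", "data": {"plan": [[[1,0,0,0.05,0],[1,0,0,0,0]]]}}

```text
t: 27.05
tool_pos: [0.5562, -0.0746, 0.1777]
tool_rot: [-0.707, 0.707, 0.0, 0.0]
contact_force: [-0.9, 2.6, 2.3]
gripper_width: 0.0177
```

>>> {"op": "step_arm", "data": {"plan": [[[1,0,0,-0.8,0],[1,2,-0.5,0,0],[1,4,-0.9,0,0],[1,4,-0.9,0,0],[1,3.6,-0.7,0,0],[1,1,-0.2,0,0],[1,0,0,0.5,0],[1,0,0,0,0],[1,0,0,0,0]]]}}

```text
t: 27.95
tool_pos: [0.5878, -0.2193, 0.1804]
tool_rot: [0.707, -0.707, -0.001, -0.0]
contact_force: [1.1, -0.1, -0.9]
gripper_width: 0.0179
```

>>> {"op": "step_arm", "data": {"plan": [[[1,0,0,0.1,0],[1,0,0,0,0]]]}}

```text
t: 28.15
tool_pos: [0.5881, -0.2195, 0.1797]
tool_rot: [0.708, -0.707, -0.0, -0.0]
contact_force: [-0.4, 0.5, 0.6]
gripper_width: 0.0175
```

>>> {"op": "step_arm", "data": {"plan": [[[1,0,0,0.05,0],[1,0,0,0,0]]]}}

```text
t: 28.35
tool_pos: [0.5882, -0.2201, 0.1793]
tool_rot: [0.707, -0.707, -0.0, -0.0]
contact_force: [0.5, 1.8, 0.9]
gripper_width: 0.0178
```

>>> {"op": "step_arm", "data": {"plan": [[[1,0,0,0.05,0],[1,0,0,0,0]]]}}

```text
t: 28.55
tool_pos: [0.5882, -0.2205, 0.1788]
tool_rot: [-0.707, 0.707, 0.0, 0.0]
contact_force: [-1.3, 3.3, 1.8]
gripper_width: 0.0175
```

>>> {"op": "step_arm", "data": {"plan": [[[1,0,0,-0.6,0],[1,-2,-1.3,0,0],[1,-3,-2,0,0],[1,-3,-2,0,0],[1,-0.8,-0.4,0,0],[1,0,0,0.3,0],[1,0,0,0,0],[1,0,0,0,0],[1,0,0,0.1,0],[1,0,0,0,0]]]}}

```text
t: 29.55
tool_pos: [0.6448, -0.1338, 0.1805]
tool_rot: [-0.707, 0.708, -0.0, -0.0]
contact_force: [0.9, 0.4, -0.6]
gripper_width: 0.0175
```

>>> {"op": "step_arm", "data": {"plan": [[[1,0,0,0.05,0],[1,0,0,0,0]]]}}

```text
t: 29.75
tool_pos: [0.645, -0.1332, 0.1801]
tool_rot: [-0.707, 0.707, -0.0, -0.0]
contact_force: [0.5, -0.2, -1.7]
gripper_width: 0.0176
```

>>> {"op": "step_arm", "data": {"plan": [[[1,0,0,0.05,0],[1,0,0,0,0]]]}}

```text
t: 29.95
tool_pos: [0.6452, -0.1328, 0.1795]
tool_rot: [-0.707, 0.707, -0.0, -0.0]
contact_force: [0.2, -0.2, -2.2]
gripper_width: 0.0175
```

>>> {"op": "step_arm", "data": {"plan": [[[1,0,0,0.05,0],[1,0,0,0,0]]]}}

```text
t: 30.15
tool_pos: [0.6452, -0.1328, 0.1792]
tool_rot: [-0.707, 0.707, -0.0, 0.0]
contact_force: [0.5, 0.8, -0.5]
gripper_width: 0.0175
```

>>> {"op": "step_arm", "data": {"plan": [[[1,0,0,0.05,0],[1,0,0,0,0]]]}}

```text
t: 30.35
tool_pos: [0.6453, -0.1328, 0.1788]
tool_rot: [-0.707, 0.707, -0.0, 0.0]
contact_force: [-0.2, 0.9, 0.6]
gripper_width: 0.0176
```

>>> {"op": "step_arm", "data": {"plan": [[[1,0,0,0.05,0],[1,0,0,0,0]]]}}

```text
t: 30.55
tool_pos: [0.6454, -0.1329, 0.1784]
tool_rot: [-0.707, 0.707, -0.0, 0.0]
contact_force: [0.1, 0.1, 1.9]
gripper_width: 0.0176
```

>>> {"op": "step_arm", "data": {"plan": [[[1,0,0,-0.6,0],[1,0.5,2.5,0,0],[1,0.8,4,0,0],[1,0.8,4,0,0],[1,0.6,3,0,0],[1,0.4,1.1,0,0],[1,0,0,0.3,0],[1,0,0,0,0],[1,0,0,0.1,0],[1,0,0,0,0]]]}}

```text
t: 31.55
tool_pos: [0.5001, -0.1636, 0.1796]
tool_rot: [0.707, -0.707, -0.0, -0.0]
contact_force: [-0.1, -0.3, -1.3]
gripper_width: 0.0175
```

>>> {"op": "step_arm", "data": {"plan": [[[1,0,0,0.05,0],[1,0,0,0,0]]]}}

```text
t: 31.75
tool_pos: [0.4996, -0.1636, 0.1794]
tool_rot: [0.707, -0.707, -0.0, -0.0]
contact_force: [0.9, 0.3, -1.0]
gripper_width: 0.0172
```

>>> {"op": "step_arm", "data": {"plan": [[[1,0,0,0.05,0],[1,0,0,0,0]]]}}

```text
t: 31.95
tool_pos: [0.4994, -0.1638, 0.1791]
tool_rot: [-0.707, 0.707, -0.0, 0.0]
contact_force: [-0.3, 0.1, -1.3]
gripper_width: 0.0173
```

>>> {"op": "step_arm", "data": {"plan": [[[1,0,0,0.05,0],[1,0,0,0,0]]]}}

```text
t: 32.15
tool_pos: [0.4993, -0.1638, 0.1788]
tool_rot: [-0.707, 0.707, -0.0, 0.0]
contact_force: [0.3, 0.7, 0.2]
gripper_width: 0.0179
```

>>> {"op": "step_arm", "data": {"plan": [[[1,0,0,-2,0],[1,0,0,-2.9,0],[1,-2,-0.3,0,0],[1,-4,-0.5,0,0],[1,-4,-0.5,0,0],[1,-4,-0.5,0,0],[1,-4,-0.5,0,0],[1,-4,-0.5,0,0],[1,-4,-0.4,0,0],[1,-3,-0.4,0,0],[1,-2,0,0,0],[1,0,0,0,0],[1,0,0,0,0],[1,0,0,0,0]]]}}

```text
t: 33.55
tool_pos: [0.5351, 0.1452, 0.2274]
tool_rot: [-0.707, 0.707, -0.0, -0.0]
contact_force: [0.1, -0.1, -0.0]
gripper_width: 0.0178
```

Run:
```python
from plane import *
np.set_printoptions(precision=4,suppress=True)
s=viewer.grab_frame("scene");t=viewer.grab_frame("top")
save(s,"s6");save(t,"t6")
q=telemetry.sense();print(q["tool_pos"],q["contact_force"],q["t"])
try: plane(s,t)
except Exception as e: print(e)
a=cv2.resize(s["color"][80:280,230:430],None,fx=3,fy=3,interpolation=cv2.INTER_CUBIC)[:,:,::-1]
cv2.imwrite("pics/c7.png",a)
```

```text
[0.5353 0.145  0.2275] [ 0.37   -1.4551 -0.8888] 33.65
19 19 matched 19 centre [ 0.5717 -0.148   0.118 ] slope [ 0.0028 -0.0075  0.118 ] res 0.0001676010360151773 ray err 0.0027607047356705784
tilt 0.007976239338231599 uphill az -69.30076983380002
```

View pics/c7.png

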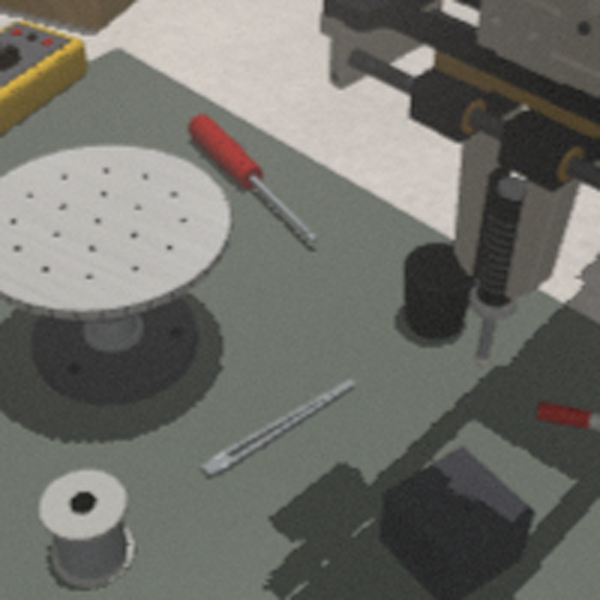

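View pics/t6.png

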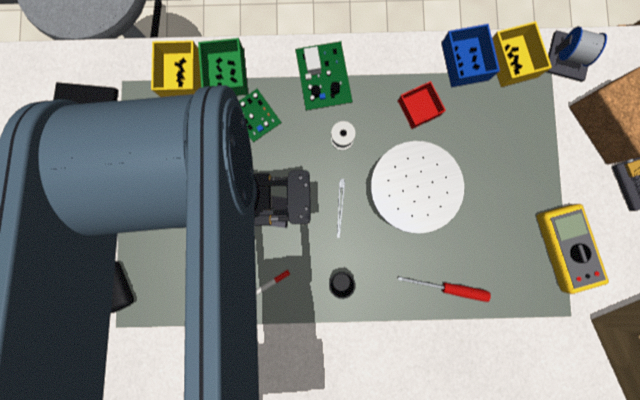

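Run:
```python
from h import *
s=viewer.grab_frame("scene")
for z in(.167,.209,.279): print(z,(proj(s,(.5352,.1455,z))-[340,120])*6)
a=cv2.resize(s["color"][120:220,340:440],None,fx=6,fy=6,interpolation=cv2.INTER_CUBIC)[:,:,::-1]
cv2.imwrite("pics/c8.png",a)
```

```text
0.167 [309.41015542 482.28597763]
0.209 [331.97800809 364.14633589]
0.279 [375.62039659 135.68436327]
```

View pics/c8.png

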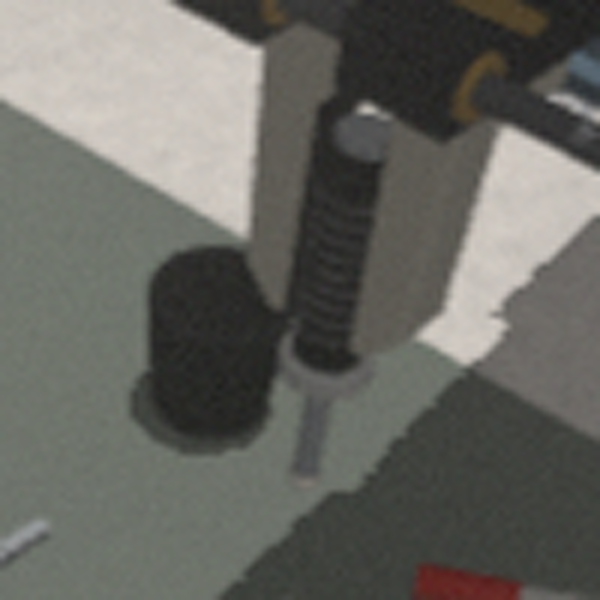

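>>> {"op": "step_arm", "data": {"plan": [[[1,0,0,2,0],[1,0,0,4,0],[1,0,0,3,0],[1,0,0,1.5,0],[1,0,0,0.5,0],[1,0,0,0,0],[1,0,0,0.5,0],[1,0,0,0,0]]]}}

```text
t: 34.5
tool_pos: [0.5357, 0.1461, 0.1131]
tool_rot: [-0.707, 0.707, -0.0, 0.0]
contact_force: [0.5, 0.8, -1.6]
gripper_width: 0.0175
```

>>> {"op": "step_arm", "data": {"plan": [[[1,0,0,0.5,0],[1,0,0,0.5,0],[1,0,0,0,0]]]}}

```text
t: 34.8
tool_pos: [0.5347, 0.1462, 0.1018]
tool_rot: [-0.707, 0.707, 0.0, -0.0]
contact_force: [-0.6, 0.7, -2.1]
gripper_width: 0.0173
```

>>> {"op": "step_arm", "data": {"plan": [[[1,0,0,1,0],[1,0,0,1,0],[1,0,0,0,0]]]}}

```text
t: 35.1
tool_pos: [0.5338, 0.1461, 0.0805]
tool_rot: [-0.707, 0.707, 0.001, -0.001]
contact_force: [-0.3, 0.2, -1.7]
gripper_width: 0.0174
```

In the hole freely (tip about 30 mm below the mouth, no force). Continuing to seat.

>>> {"op": "step_arm", "data": {"plan": [[[1,0,0,0.5,0],[1,0,0,0.3,0],[1,0,0,0,0],[1,0,0,0,0]]]}}

```text
t: 35.5
tool_pos: [0.5353, 0.1462, 0.0746]
tool_rot: [-0.707, 0.707, -0.0, 0.0]
contact_force: [0.0, 0.4, -1.0]
gripper_width: 0.0177
```

>>> {"op": "step_arm", "data": {"plan": [[[1,0,0,0.1,0],[1,0,0,0,0]]]}}

```text
t: 35.7
tool_pos: [0.5353, 0.1462, 0.0737]
tool_rot: [-0.707, 0.707, -0.0, 0.0]
contact_force: [-0.1, 0.1, -2.0]
gripper_width: 0.018
```

>>> {"op": "step_arm", "data": {"plan": [[[1,0,0,0.1,0],[1,0,0,0,0]]]}}

```text
t: 35.9
tool_pos: [0.5352, 0.1462, 0.0725]
tool_rot: [-0.707, 0.707, 0.0, -0.0]
contact_force: [-0.2, -0.4, -1.3]
gripper_width: 0.0176
```

>>> {"op": "step_arm", "data": {"plan": [[[1,0,0,0.1,0],[1,0,0,0.1,0],[1,0,0,0,0]]]}}

```text
t: 36.2
tool_pos: [0.5351, 0.1462, 0.0704]
tool_rot: [-0.707, 0.707, 0.0, -0.0]
contact_force: [-1.3, 0.6, -0.6]
gripper_width: 0.0175
```

>>> {"op": "step_arm", "data": {"plan": [[[1,0,0,0.1,0],[1,0,0,0,0]]]}}

```text
t: 36.4
tool_pos: [0.5352, 0.1462, 0.0694]
tool_rot: [-0.707, 0.707, 0.0, -0.0]
contact_force: [0.2, 0.4, -1.7]
gripper_width: 0.0176
```

>>> {"op": "step_arm", "data": {"plan": [[[1,0,0,0.1,0],[1,0,0,0,0]]]}}

```text
t: 36.6
tool_pos: [0.5351, 0.1462, 0.0684]
tool_rot: [-0.707, 0.707, 0.0, -0.0]
contact_force: [0.6, 0.1, -1.0]
gripper_width: 0.0175
```

>>> {"op": "step_arm", "data": {"plan": [[[1,0,0,0.1,0],[1,0,0,0,0]]]}}

```text
t: 36.8
tool_pos: [0.5353, 0.1462, 0.0676]
tool_rot: [-0.707, 0.707, -0.0, 0.0]
contact_force: [-0.1, 0.4, -0.3]
gripper_width: 0.0173
```

>>> {"op": "step_arm", "data": {"plan": [[[1,0,0,0.05,0],[1,0,0,0,0]]]}}

```text
t: 37.0
tool_pos: [0.5353, 0.1462, 0.0676]
tool_rot: [-0.707, 0.707, -0.0, 0.0]
contact_force: [-1.8, 0.1, 5.1]
gripper_width: 0.0178
```

>>> {"op": "step_arm", "data": {"plan": [[[1,0,0,0.05,0],[1,0,0,0,0]]]}}

```text
t: 37.2
tool_pos: [0.5354, 0.1462, 0.0676]
tool_rot: [-0.707, 0.707, -0.0, 0.0]
contact_force: [-2.9, -0.9, 8.4]
gripper_width: 0.0178
```

>>> {"op": "step_arm", "data": {"plan": [[[1,0,0,-0.1,0],[1,0,0,0,0],[0.5,0,0,0,0],[0,0,0,0,0],[-1,0,0,0,0],[-1,0,0,0,0],[-1,0,0,0,0],[-1,0,0,0,0],[-1,0,0,0,0],[-1,0,0,0,0],[-1,0,0,0,0]]]}}

```text
t: 38.3
tool_pos: [0.5352, 0.1461, 0.0676]
tool_rot: [-0.707, 0.707, -0.0, 0.0]
contact_force: [-0.6, 0.2, -0.1]
gripper_width: 0.0827
```

Run:
```python
from h import *
s=viewer.grab_frame("scene")
save(s,"s9");print(telemetry.sense()["tool_pos"],telemetry.sense()["gripper_width"])
a=cv2.resize(s["color"][160:290,320:450],None,fx=4,fy=4,interpolation=cv2.INTER_CUBIC)[:,:,::-1]
cv2.imwrite("pics/c9.png",a)
```

```text
[0.53522231 0.14614795 0.06756407] 0.08689130199426551
```

View pics/c9.png

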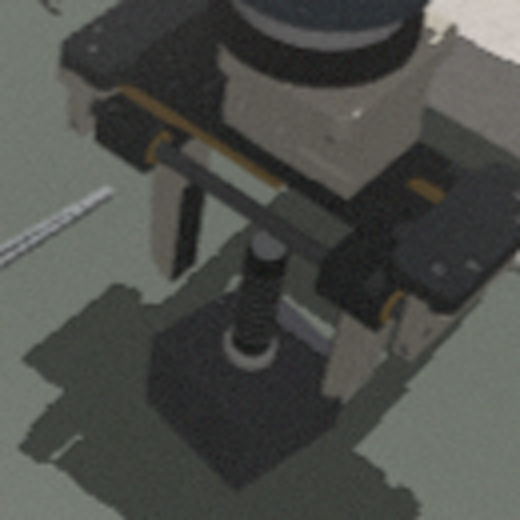

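Probe home and upright, fingers clear. Retreating straight up, then away.

>>> {"op": "step_arm", "data": {"plan": [[[-1,0,0,-2,0],[-1,0,0,-4,0],[-1,0,0,-4,0],[-1,0,0,-4,0],[-1,0,0,-3,0],[-1,0,3,0,0],[-1,0,4,0,0],[-1,0,3,0,0],[-1,-2,0,0,0],[-1,-4,0,0,0],[-1,-4,0,0,0],[-1,0,0,0,0],[-1,0,0,0,0],[-1,0,0,0,0]]]}}

```text
t: 39.75
tool_pos: [0.4351, 0.2455, 0.2374]
tool_rot: [-0.707, 0.707, -0.0, -0.0]
contact_force: [-0.0, -0.1, -0.7]
gripper_width: 0.0929
```

Run:
```python
from plane import *
np.set_printoptions(precision=4,suppress=True)
s=viewer.grab_frame("scene");t=viewer.grab_frame("top")
save(s,"s10");save(t,"t10")
q=telemetry.sense();print(q["tool_pos"],q["contact_force"],q["t"])
plane(s,t)
o=np.zeros((400,800,3),np.uint8)
o[:,:400]=cv2.resize(s["color"][195:295,340:440],None,fx=4,fy=4,interpolation=cv2.INTER_CUBIC)[:,:,::-1]
o[:,400:]=cv2.resize(t["color"][160:260,220:320],None,fx=4,fy=4,interpolation=cv2.INTER_CUBIC)[:,:,::-1]
cv2.imwrite("pics/c10.png",o)
```

```text
[0.4354 0.2452 0.2376] [ 0.2593 -1.3673  0.7063] 39.85
19 19 matched 19 centre [ 0.5717 -0.148   0.1179] slope [ 0.0025 -0.0077  0.1179] res 0.00018303338794573097 ray err 0.0027759292387923447
tilt 0.008110746718661029 uphill az -71.94599652614653
```

View pics/c10.png

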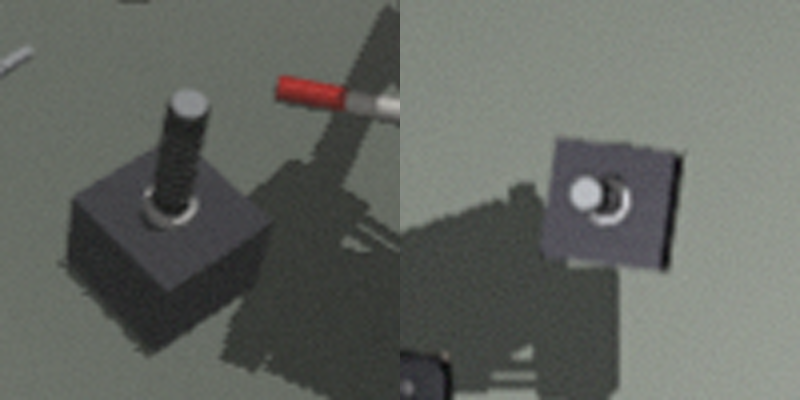

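View pics/s10.png

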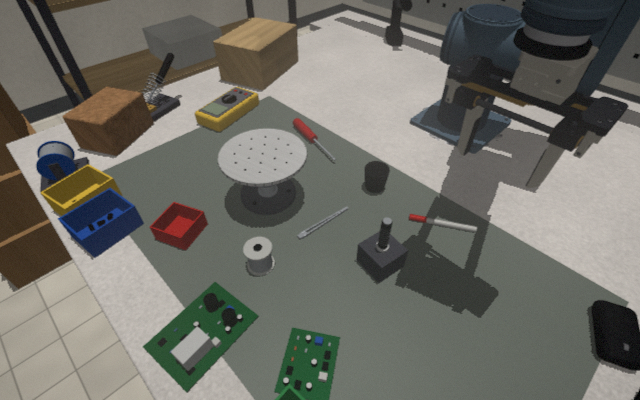

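The pictures show the probe upright in its stand: its top is at about (388,220) and its collar at about (383,246) in the scene view, as at the start. The stage looks level and the other items have not moved. Handing in.

```bash
python3 -c "
from rig import bot
print(bot.hand_in())"
```

```text
the job is handed in; nothing more can be done
None
```

The stage is level to about half a degree, the probe is back upright and fully home in its stand, and I handed the job in at about 40 s.

- **Finding the high side:** I touched the face lightly at four points about 75 mm from the middle. It was tilted about 0.071 rad, high towards +y and slightly -x. The two cameras also gave 0.071 rad.
- **Pressing:** I pressed the high side down in two goes. The highest force I read was about 12 N vertical (about 15 N including sideways force and the probe's weight), and only the probe tip touched the face. The second press went slightly past level.
- **Level check:** My last touches put the remaining tilt at about 0.007 rad (0.4°), now slightly high on the opposite side. The camera check after I let go gave 0.008 rad (0.46°). I left it there because both are inside the 1° limit.
- **Probe and bench:** The probe went down the hole freely and stopped on its collar at the same height I had picked it up from. The last pictures show it upright and the other items where they were. The arm was touching nothing.

No checks failed. The two camera views were offset from each other by about 2–3 mm, which did not affect the tilt results.

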